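# Sort gilded plaques by their inspection tag

## Task

Sort the three gilded plaques by tag: slide the green-tagged ones into the tray with the green panel behind it and the blue-tagged one into the tray with the blue panel, one plaque to a nest, each fully home against the end stop. The gold leaf is fresh: do not touch the gilt blossoms, and slide the plaques flat along the table without lifting or tipping them. Leave everything else on the table where it is.

Things in the scene. Friction and masses are not known exactly. Their poses are not given: they have to be found in the camera images.
- plaque_green1: black lacquered wooden plaque, a slab 84 mm along its x, 104 mm along its y and 24 mm thick, about 0.2 kg, loose on the table; a green tag (66 x 17 mm) on a white card lies on its top along the +x edge, beside the gilt blossom. Origin: centre of the underside; z up. It starts with its y about along the world y, between the two trays
- gilt_green1: the fresh gilt blossom on plaque_green1, a raised disc 54 mm across and 6 mm high. Origin: centre of its underside, on the plaque's top face (24 mm up), 12 mm towards the plaque's -x from its middle. It must not be touched
- plaque_green2: black lacquered wooden plaque, a slab 84 mm along its x, 104 mm along its y and 24 mm thick, about 0.2 kg, loose on the table; a green tag (66 x 17 mm) on a white card lies on its top along the +x edge, beside the gilt blossom. Origin: centre of the underside; z up. It starts with its y about along the world y, between the two trays
- gilt_green2: the fresh gilt blossom on plaque_green2, a raised disc 54 mm across and 6 mm high. Origin: centre of its underside, on the plaque's top face (24 mm up), 12 mm towards the plaque's -x from its middle. It must not be touched
- plaque_blue: black lacquered wooden plaque, a slab 84 mm along its x, 104 mm along its y and 24 mm thick, about 0.2 kg, loose on the table; a blue tag (66 x 17 mm) on a white card lies on its top along the +x edge, beside the gilt blossom. Origin: centre of the underside; z up. It starts with its y about along the world y, between the two trays
- gilt_blue: the fresh gilt blossom on plaque_blue, a raised disc 54 mm across and 6 mm high. Origin: centre of its underside, on the plaque's top face (24 mm up), 12 mm towards the plaque's -x from its middle. It must not be touched
- tray_left: fixed comb tray, pale wood, left (+y) of the plaques: 3 nests in a row along x, mouths to -y, end stop at +y. Origin: on the table top, where the underside centre of a plaque is when home in the middle nest; outer nests: x = -106, +106 mm. Nests 98 mm wide, 8 mm ribs with round noses, mouths at y = -28, stop face at y = +52 (a home plaque sticks out 24 mm), all 22 mm high, no floor
- tray_right: fixed comb tray, pale wood, right (-y) of the plaques: 3 nests in a row along x, mouths to +y, end stop at -y. Origin: on the table top, where the underside centre of a plaque is when home in the middle nest; outer nests: x = -106, +106 mm. Nests 98 mm wide, 8 mm ribs with round noses, mouths at y = +28, stop face at y = -52 (a home plaque sticks out 24 mm), all 22 mm high, no floor
- flag_green: fixed green panel, 130 mm wide and 74 mm high, standing about 55 mm behind the end stop of one tray (left or right, it varies): that tray is the one for green-tagged (passed) plaques. Origin: centre of its underside
- flag_blue: fixed blue panel, 130 mm wide and 74 mm high, standing about 55 mm behind the end stop of one tray (left or right, it varies): that tray is the one for blue-tagged (rejected) plaques. Origin: centre of its underside
- brush: bystander, to be left where it is: brush, 190 mm long, lying on the table; origin under its middle
- leaf_books: bystander, to be left where it is: stack of gold-leaf booklets, 90 x 90 x 28 mm; origin under its centre
- size_jar: bystander, to be left where it is: jar, 68 mm across and 60 mm high; origin under its centre
- agate: bystander, to be left where it is: burnisher with a wooden handle, about 165 mm long; origin under the handle's middle
- bowl: bystander, to be left where it is: white bowl, 110 mm across and 45 mm high; origin under its centre
- block: bystander, to be left where it is: wooden sanding block, 120 x 60 x 48 mm; origin under its centre
There are look-alikes about, which are no part of the job. Of the things that look like the flag_green, the larger one is meant.

How it is judged:
By the outcome, as a careful person would: the job done as asked, in the order asked, and still so for the second after the job is handed in, with the robot touching nothing.
It also fails if it takes over 64 s, if anything falls off the work surface, if the arm or the gripper's body presses on something with over 40 N, if the wrist force passes 120 N, or if a joint passes its speed limit or range.

## Robot

A 6-joint arm with a two-finger parallel gripper is mounted at the origin on the work surface. World frame = base frame: x ahead of the robot, y to its left, z up, the work surface at z = 0. Lengths are in mm, angles in rad, forces in N, time in s.
With the tool pointing down it reaches from about 300 to 775 mm from the base axis. Payload 14.6 kg.
Tool frame: the origin (TCP) lies between the finger pads; the fingertips stand 8 mm ahead of it and the grasp point (between the pads) lies 11 mm behind it; z points along the fingers, y is the direction in which the jaws open and shut (so a half turn about z gives the same grasp; the last joint's range is limited). The gripper opens to 94 mm and grips with 3 to 60 N. Pads are 16 mm wide; open, the fingers measure 119 mm over their backs; the gripper's body (75 mm by 177 mm) begins 78 mm behind the grasp point.
Start: joints at [1.253, 0.3, 1.521, -0, 1.321, -0.067], TCP at [136.496, 532.783, 213.446] pointing down, gripper open.
Joint ranges: [-3.03, 3.03], [-0.79, 2.21], [0.23, 2.52], [-1.04, 4.18], [0, 3.07], [-2.55, 2.55]. Speed limits (rad/s): [2.22, 2.22, 2.57, 3.14, 3.14, 3.14].

## Interface

Orientations are given as [roll, pitch, yaw] about the fixed x, y, z axes, in that order (R = Rz(yaw) Ry(pitch) Rx(roll)).
In Python, from cell import manip gives the robot as it stands. The module is installed in compiled form; this text tells all that it offers.
- The arm moves only by the tool send_rows, never from a script. Its argument "series" is a list that holds one entry, the list of rows, each a list of 5 numbers: the opening, from 0 (shut) to 1 (fully open), then the shift along the tool's x, y, z in mm, then the turn about the tool's z in degrees. In form: [[[gripper, dx, dy, dz, roll], ...]]. A call has 1 to 10 rows; each row is the pose to reach, as a shift and turn from the pose commanded when the call began, along the tool's axes at that moment; what a row does not reach only later rows make up. A row lasts 1/10 s, in which the tool goes at most 50 mm and 8.59 degrees, less where a joint would pass 70% of its speed; a pose out of reach is approached as far as the arm can. A call with a gripper value outside its range is refused whole. The fingers move at their own pace and stop on an object; "newtons" is the grip in N (left out, the last holds). Time passes only in rows, so rows that repeat a pose let the fingers close. It gives the time, the measured TCP pose, the force and the opening at its end, in the units of the state.
- manip.read_state(): the state, without advancing time (a new reading comes with each control period).
- manip.camera(name): name is "scene" or "top" or "wrist"; returns a dict with "img" (480x640x3 uint8, red, green, blue), "vfov" (degrees; the focal length in pixels is half the picture's height over the tangent of half this angle, whatever the lens; pixels are square), "cx", "cy" (the principal point, pixels), "pose" (4x4, takes a point from camera to world coordinates); the wrist camera has in their place "T_tool_cam" (4x4, takes a point from camera to tool coordinates, whose origin is the TCP and whose axes are the flange's). Camera axes: x right, y down, z forward; pixel columns grow to the right and rows downward; lengths in mm; the calibration is good to about 2 mm. A picture is of the moment at which its call begins: read the wrist's pose just before it. There is no depth.
- manip.sign_off(): hands the job in, once; it reports no verdict.
Trained networks look in a picture, given as the dict that the camera call returned (one of the last four; its "shot" number tells which), for a name from the list of things; names that differ only in an ending like _2 or _b are one class to them, and where a whole thing is asked for, a point or a joint stands for the part that bears it (a point fixed in the world has none). Each returns a list of dicts, best first, with "conf" (0 to 1); they miss things now and then, are a little off and sometimes report something else, mostly with a low value. They report only what shows in the picture. A call takes as long as a camera call. They do not tell look-alikes from the thing itself.
- manip.find_in(target, picture): "rect" ([left, top, width, height] in pixels, round what is visible of it).
- manip.silhouettes(target, picture): "pixels" (480x640 bool, what is visible of it) and "rect" ([left, top, width, height] in pixels, round what is visible of it).
The state is a dict: "clock": time; "joints": joint angles; "qd": joint speeds; "effort": joint torques, N m; "eef_pos": TCP position; "eef_rot": TCP orientation; "wrist_force": force on the tool from outside, world axes, zero at the start; "moment": the same for the moment, N m; "finger_gap": finger opening in mm.
Only numpy, scipy, OpenCV 4.12 (cv2) and the standard library are available. Lean on these libraries where they do the work, as an engineer would, in place of code of your own. Each camera call takes 0.05 s, during which the arm holds its last target. There are 200 camera calls.

## Working session

There is one attempt and no reset: what is moved stays moved. The work goes in short steps, Python scripts to look and compute and a tool call to move; the robot and the scene stay as the last step left them, time stands still between calls to the robot, and variables do not carry over. Pictures are saved under pics/ and viewed, about 8 in all and at most 12, crops included, and the job is handed in when it is done.

Besides the shell and the picture viewer there is one more tool, called as name([rows], argument=value, ...), one row to a line, values as JSON. send_rows: Moves the arm, as the interface text tells. Its arguments: {"type":"object","properties":{"series":{"type":"array"},"newtons":{"type":"number"}},"required":["series"]}

```bash
mkdir -p pics; cat > h.py <<'E'
import numpy as np, cv2
from cell import manip
def ray(c,u,v,z,pose=None):
    P=c["pose"] if pose is None else pose
    P=np.array(P); f=240/np.tan(np.radians(c["vfov"])/2)
    d=P[:3,:3]@np.array([(u-c["cx"])/f,(v-c["cy"])/f,1]); o=P[:3,3]
    return o+d*(z-o[2])/d[2]
def proj(c,p,pose=None):
    P=np.array(c["pose"] if pose is None else pose); f=240/np.tan(np.radians(c["vfov"])/2)
    q=P[:3,:3].T@(np.array(p)-P[:3,3]); return q[:2]/q[2]*f+[c["cx"],c["cy"]]
E
python3 - <<'E'
from h import *
s=manip.read_state(); print(s)
for n in("top","scene"):
    c=manip.camera(n); cv2.imwrite(f"pics/{n}0.png",c["img"][:,:,::-1]); print(n,c["vfov"],c["cx"],c["cy"],np.round(c["pose"],3).tolist())
    for t in["plaque_green1","plaque_blue","gilt_green1","tray_left","tray_right","flag_green","flag_blue"]:
        for d in manip.find_in(t,c):
            r=d["rect"]; print(t,round(d["conf"],2),np.round(r),np.round(ray(c,r[0]+r[2]/2,r[1]+r[3]/2,24)[:2]))
E
```

```text
{'clock': 0.0, 'joints': array([ 1.25341207e+00,  3.00495933e-01,  1.52159351e+00,  7.75821330e-06,
        1.32066802e+00, -6.65942916e-02]), 'qd': array([-0.00060549,  0.00152275, -0.00074715,  0.00016405, -0.00138406,
       -0.00024842]), 'effort': array([ 1.05215739e-03, -5.31799614e+01, -3.52737987e+01,  7.08626490e-02,
        2.43437866e-02, -8.79863615e-05]), 'eef_pos': array([136.41256687, 532.55596902, 212.86743667]), 'eef_rot': array([-3.14043092e+00, -8.50103580e-05,  2.89080071e+00]), 'wrist_force': array([ 0.80966107, -0.21125082, -0.20256395]), 'moment': array([ 0.00428191, -0.02663197,  0.0484553 ]), 'finger_gap': 94.0948391393072}
top 57.25081442078942 315.71782428462683 233.13336962783185 [[-0.158, -0.966, 0.203, 269.317], [-0.988, 0.155, -0.027, 2.296], [-0.005, -0.205, -0.979, 1204.021], [0.0, 0.0, 0.0, 1.0]]
plaque_green1 0.88 [264. 175.  36.  34.] [644.  43.]
plaque_green1 0.72 [424. 203.  28.  50.] [ 475. -365.]
plaque_green1 0.69 [291. 245.  41.  35.] [436.  -7.]
plaque_blue 0.74 [283. 208.  39.  38.] [537.   4.]
gilt_green1 0.77 [274. 186.  21.  18.] [635.  
[... 823 characters left out ...]
02. 224.  45.  40.] [554.   5.]
plaque_blue 0.32 [375. 171.  80. 102.] [576. 269.]
gilt_green1 0.58 [134. 295.  40.  45.] [ 607. -491.]
gilt_green1 0.51 [340. 257.  21.  19.] [648.  43.]
gilt_green1 0.49 [296. 203.  20.  16.] [430.  -5.]
gilt_green1 0.48 [178. 235.  27.  52.] [ 474. -357.]
gilt_green1 0.18 [193. 189.  45.  34.] [ 321. -246.]
tray_left 0.95 [374. 171.  79.  96.] [567. 270.]
tray_right 0.95 [203. 223.  62. 111.] [ 570. -263.]
flag_green 0.77 [146. 188.  15.  44.] [ 269. -417.]
flag_green 0.65 [175. 235.  28.  56.] [ 478. -365.]
flag_green 0.16 [290. 306.  47.  41.] [ 779. -112.]
flag_blue 0.88 [436. 192.  30.  55.] [606. 370.]
flag_blue 0.16 [176. 233.  26.  57.] [ 476. -362.]
```

```bash
ls .
```

```text
h.py
pics
```

```bash
python3 - <<'E'
import cv2
a=cv2.imread("pics/top0.png"); cv2.imwrite("pics/t1.png",cv2.resize(a[110:370,130:500],(800,562),interpolation=cv2.INTER_CUBIC))
E
```

```text
(no output)
```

View pics/t1.png

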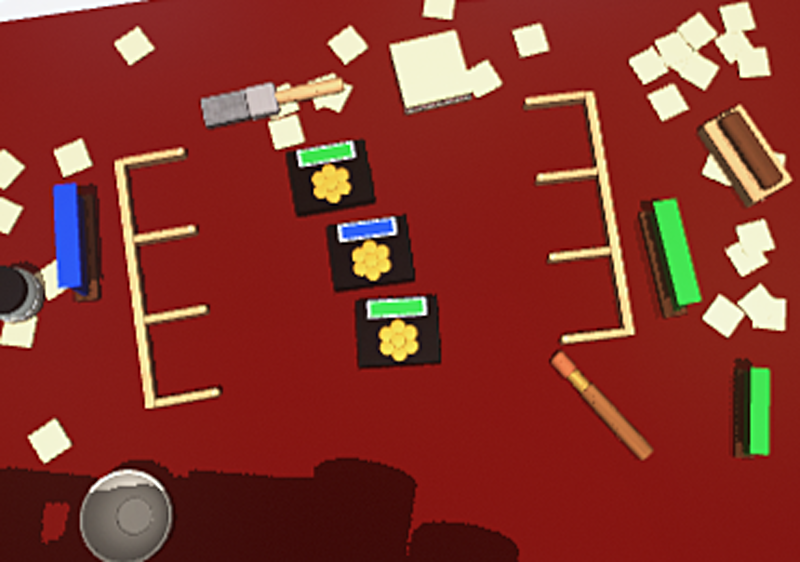

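View pics/scene0.png

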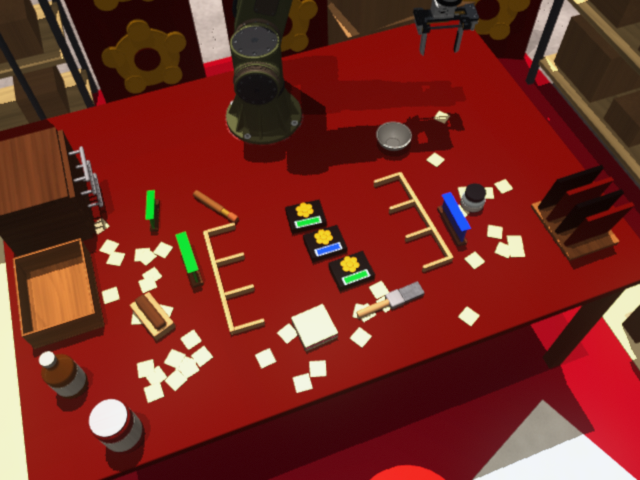

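The top view shows the larger green panel behind the right tray (top-image pixel ~438,226). The smaller look-alike at ~478,300 has no tray in front of it. The blue panel is behind the left tray. So green goes right and blue goes left. In the column of plaques, green is at x≈640, blue at x≈537 and green at x≈436. I'll move the wrist camera over them next.

```bash
cat >> h.py <<'E'
from scipy.spatial.transform import Rotation as Ro
def RT(s=None):
    s=s or manip.read_state(); T=np.eye(4); T[:3,:3]=Ro.from_euler("xyz",s["eef_rot"]).as_matrix(); T[:3,3]=s["eef_pos"]; return T
def to(x,y,z,yaw=np.pi/2):
    s=manip.read_state(); T=RT(s); d=T[:3,:3].T@(np.array([x,y,z])-T[:3,3])
    print("shift",np.round(d,1),"turn",round(np.degrees(s["eef_rot"][2]-yaw),1))
def wrist():
    T=RT(); c=manip.camera("wrist"); c["pose"]=T@np.array(c["T_tool_cam"]); return c
E
python3 - <<'E'
from h import *
to(500,0,420)
c=manip.camera("wrist"); print(c["vfov"],np.round(c["T_tool_cam"],3).tolist())
E
```

```text
shift [-484.4 -425.9 -206.6] turn 75.6
68.4531951916389 [[-0.001, -0.972, -0.237, 68.501], [1.0, -0.0, -0.001, -0.315], [0.001, -0.237, 0.972, -171.413], [0.0, 0.0, 0.0, 1.0]]
```

send_rows([
  [[1, -484, -426, -207, 75.6], [1, -484, -426, -207, 75.6], [1, -484, -426, -207, 75.6], [1, -484, -426, -207, 75.6], [1, -484, -426, -207, 75.6], [1, -484, -426, -207, 75.6], [1, -484, -426, -207, 75.6], [1, -484, -426, -207, 75.6], [1, -484, -426, -207, 75.6], [1, -484, -426, -207, 75.6]],
])

```text
clock: 1.85
eef_pos: [405.2, 137.5, 367.2]
eef_rot: [3.141, -0.0, 1.567]
wrist_force: [0.6, 0.0, -0.5]
finger_gap: 93.8
```

```bash
python3 - <<'E'
from h import *
s=manip.read_state(); print(s["clock"],s["eef_pos"],s["eef_rot"],s["joints"]); to(500,0,420)
E
```

```text
1.85 [405.21356259 137.50340131 367.21836141] [ 3.14081931e+00 -2.28929158e-04  1.56688053e+00] [ 2.41484753e-01 -5.42223911e-02  1.56709111e+00  3.42471391e-05
  1.62791814e+00  2.45402606e-01]
shift [-137.1   95.4  -52.7] turn -0.2
```

send_rows([
  [[1, -137, 95, -53, 0], [1, -137, 95, -53, 0], [1, -137, 95, -53, 0], [1, -137, 95, -53, 0], [1, -137, 95, -53, 0], [1, -137, 95, -53, 0]],
])

```text
clock: 2.45
eef_pos: [499.6, 2.5, 418.9]
eef_rot: [-3.141, -0.0, 1.571]
wrist_force: [-0.8, 0.2, -0.5]
finger_gap: 93.9
```

```bash
python3 - <<'E'
from h import *
c=wrist(); np.save("pose0.npy",c["pose"]); cv2.imwrite("pics/w0.png",c["img"][:,:,::-1]); print(manip.read_state()["eef_pos"])
for t in["plaque_green1","plaque_blue","tray_left","tray_right","flag_green","flag_blue"]:
    for d in manip.silhouettes(t,c):
        m=d["pixels"].astype(np.uint8); r=d["rect"]
        cs=max(cv2.findContours(m,0,2)[0],key=cv2.contourArea)
        w=np.array([ray(c,*p[0],24 if "pl" in t else 22)[:2] for p in cs],np.float32)
        print(t,round(d["conf"],2),np.round(r),cv2.minAreaRect(w))
E
```

```text
[499.30626459   3.0305802  419.0042289 ]
plaque_green1 0.63 [382. 132.  57.  68.] ((647.3120727539062, 44.00013732910156), (88.03333282470703, 104.24110412597656), 0.6798695921897888)
plaque_green1 0.59 [251. 168.  55.  69.] ((435.5393981933594, -11.151493072509766), (104.97422790527344, 84.30745697021484), 84.28614044189453)
plaque_blue 0.68 [313. 156.  55.  69.] ((541.2371826171875, 7.122737884521484), (106.66451263427734, 87.20097351074219), 88.73426055908203)
tray_left 0.56 [242.   0. 226.  51.] ((708.97314453125, 251.929931640625), (15.506597518920898, 56.9082145690918), 0.8499047756195068)
tray_right 0.66 [252. 314. 124.  28.] ((392.68463134765625, -231.33621215820312), (56.60990905761719, 10.711198806762695), 87.75345611572266)
flag_green 0.95 [262. 382.  74.  40.] ((468.0679931640625, -381.37451171875), (80.24710845947266, 143.08160400390625), 89.99491882324219)
flag_green 0.86 [157. 400.  67.  35.] ((262.9157409667969, -429.95849609375), (76.34044647216797, 115.30347442626953), 76.64237213134766)
flag_green 0.27 [446. 231.  66.  58.] ((771.2750244140625, -107.5658950805664), (99.69168090820312, 100.16436767578125), 5.030311107635498)
```

View pics/w0.png

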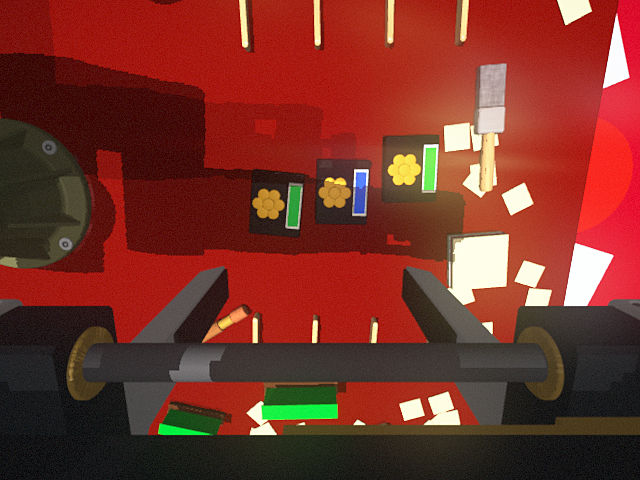

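```bash
python3 - <<'E'
from h import *
c=manip.camera("top")
f=lambda p:np.round(ray(c,130+p[0]/2.162,110+p[1]/2.162,22)[:2]).tolist()
for n,P in dict(R=[(526,101),(538,180),(550,258),(562,340)],Rc=[(593,94),(632,333)],L=[(185,152),(196,230),(207,310),(218,392)],Lc=[(118,162),(150,404)]).items(): print(n,[f(p) for p in P])
w=manip.camera("wrist"); P=np.load("pose0.npy")
for p in[(246,50),(318,48),(390,46),(463,44),(258,316),(316,318),(374,320)]: print(np.round(ray(w,*p,20,P)))
E
```

```text
R [[708.0, -228.0], [599.0, -223.0], [495.0, -219.0], [390.0, -214.0]]
Rc [[704.0, -317.0], [385.0, -302.0]]
L [[710.0, 224.0], [603.0, 222.0], [498.0, 220.0], [394.0, 219.0]]
Lc [[710.0, 312.0], [392.0, 303.0]]
[398. 216.  20.]
[504. 219.  20.]
[609. 221.  20.]
[716. 224.  20.]
[ 399. -210.   20.]
[ 501. -214.   20.]
[ 603. -218.   20.]
```

```bash
python3 - <<'E'
from h import *
to(542,-35,160); w=manip.camera("wrist"); P=np.load("pose0.npy")
for p,z in[((447,234),28),((452,291),28),((478,130),10),((258,316),22)]: print(np.round(ray(w,*p,z,P)))
E
```

```text
shift [-37.8  42.4 259.4] turn 0.1
[715. -60.  28.]
[ 732. -160.   28.]
[756. 104.  10.]
[ 399. -209.   22.]
```

send_rows([
  [[1, -38, 42, 259, 0], [1, -38, 42, 259, 0], [1, -38, 42, 259, 0], [1, -38, 42, 259, 0], [1, -38, 42, 259, 0], [1, -38, 42, 259, 0], [1, -38, 42, 259, 0], [1, -38, 42, 259, 0]],
])

```text
clock: 3.75
eef_pos: [542.5, -35.4, 162.6]
eef_rot: [3.139, 0.0, 1.571]
wrist_force: [-0.1, -0.0, -0.0]
finger_gap: 94.5
```

```bash
cat >> h.py <<'E'
def plq(c,names=("plaque_green1","plaque_blue")):
    for t in names:
        for d in manip.silhouettes(t,c):
            cs=max(cv2.findContours(d["pixels"].astype(np.uint8),0,2)[0],key=cv2.contourArea)
            w=np.array([ray(c,*p[0],24)[:2] for p in cs],np.float32)
            r=cv2.minAreaRect(w); print(t,round(d["conf"],2),np.round(d["rect"]),np.round(r[0]),np.round(r[1]),round(r[2],1))
            b=cv2.boxPoints(r); print("   corners",np.round(b).tolist())
E
python3 - <<'E'
from h import *
c=wrist(); np.save("pose1.npy",c["pose"]); cv2.imwrite("pics/w1.png",c["img"][:,:,::-1]); print(manip.read_state()["eef_pos"]); plq(c)
E
```

```text
[542.64469164 -35.36188483 162.97826959]
plaque_green1 0.94 [388.  69. 106. 130.] [647.  44.] [ 88. 104.] 1.4
   corners [[602.0, 94.0], [604.0, -9.0], [693.0, -7.0], [690.0, 97.0]]
plaque_green1 0.56 [147. 137. 100. 126.] [438. -11.] [105.  87.] 84.3
   corners [[389.0, -59.0], [476.0, -67.0], [486.0, 37.0], [400.0, 45.0]]
plaque_blue 0.94 [265. 113.  98. 128.] [542.   8.] [105.  85.] 89.1
   corners [[498.0, -44.0], [583.0, -46.0], [585.0, 60.0], [500.0, 61.0]]
```

View pics/w1.png

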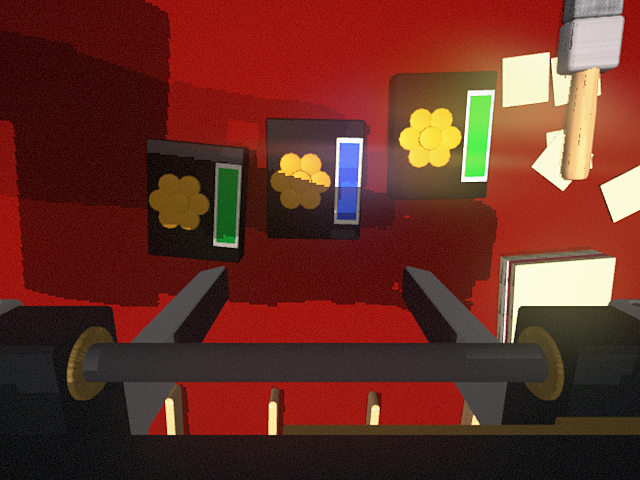

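The wrist view shows the blue plaque (centre 541,8) between the two greens, with about 20 mm of gap on each side. The gripper sits straight over its rear end.

send_rows([
  [[1, 0, 0, 50, 1], [1, 0, 0, 100, 1], [1, 0, 0, 130, 1], [1, 0, 0, 140, 1], [1, 0, 0, 147, 1], [1, 0, 0, 147, 1], [1, 0, 0, 147, 1]],
])

```text
clock: 4.6
eef_pos: [542.7, -35.6, 15.0]
eef_rot: [3.139, 0.0, 1.554]
wrist_force: [-0.2, -0.0, -0.1]
finger_gap: 94.0
```

send_rows([
  [[1, 0, 0, 3, 0], [0.8, 0, 0, 3, 0], [0.8, 0, 0, 3, 0], [0.8, 0, 0, 3, 0], [0.8, 0, 0, 3, 0], [0.8, 0, 0, 3, 0], [0.8, 0, 0, 3, 0]],
], newtons=12)

```text
clock: 5.3
eef_pos: [541.9, -35.6, 10.7]
eef_rot: [3.141, 0.0, 1.554]
wrist_force: [-1.7, -0.7, 6.1]
finger_gap: 84.1
```

send_rows([
  [[0.8, 10, 0, 0, 0], [0.8, 25, 0, 0, 0], [0.8, 40, 0, 0, 0], [0.8, 55, 0, 0, 0], [0.8, 70, 0, 0, 0], [0.8, 85, 0, 0, 0], [0.8, 95, 2, 0, 0], [0.8, 95, 2, 0, 0], [0.8, 95, 2, 0, 0]],
])

```text
clock: 6.2
eef_pos: [545.7, 60.6, 10.7]
eef_rot: [3.141, -0.001, 1.554]
wrist_force: [1.0, 4.0, 5.3]
finger_gap: 84.0
```

```bash
python3 - <<'E'
from h import *
c=wrist(); np.save("pose2.npy",c["pose"]); cv2.imwrite("pics/w2.png",c["img"][:,:,::-1]); print(manip.read_state()["eef_pos"]); plq(c)
E
```

```text
[545.64616665  60.52729884  10.67944816]
plaque_green1 0.93 [136. 318.  69. 118.] [475.  -0.] [34. 20.] 84.7
   corners [[464.0, -16.0], [484.0, -18.0], [487.0, 15.0], [467.0, 17.0]]
plaque_green1 0.78 [428. 208. 203. 208.] [646.  68.] [91. 65.] 1.4
   corners [[600.0, 99.0], [601.0, 35.0], [692.0, 37.0], [690.0, 101.0]]
plaque_blue 0.88 [213.  81. 201. 232.] [546. 104.] [104.  83.] 89.3
   corners [[504.0, 53.0], [587.0, 52.0], [588.0, 156.0], [505.0, 157.0]]
```

View pics/w2.png

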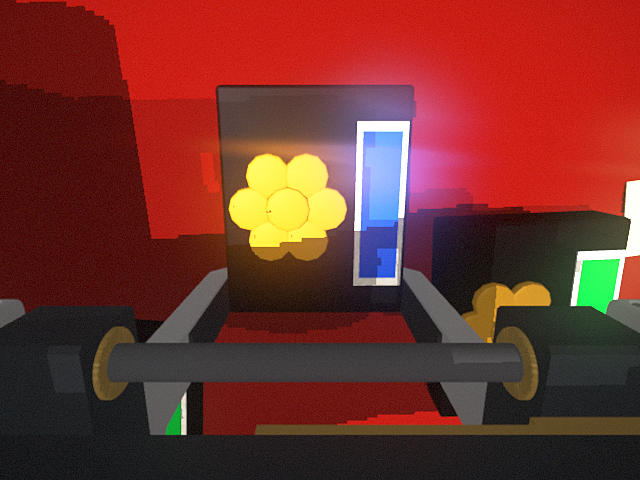

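send_rows([
  [[0.8, 12, -2, 0, 0], [0.8, 25, -3, 0, 0], [0.8, 38, -3, 0, 0], [0.8, 48, -3, 0, 0], [0.8, 48, -3, 0, 0]],
])

```text
clock: 6.85
eef_pos: [543.3, 109.0, 10.7]
eef_rot: [3.141, -0.001, 1.555]
wrist_force: [-0.2, 3.4, 4.8]
finger_gap: 83.8
```

```bash
python3 - <<'E'
from h import *
c=wrist(); np.save("pose3.npy",c["pose"]); cv2.imwrite("pics/w3.png",c["img"][:,:,::-1]); print(manip.read_state()["eef_pos"]); plq(c)
for d in manip.silhouettes("tray_left",c): print(d["rect"],d["conf"])
g=c["img"].astype(int); m=((g[:,:,0]>150)&(g[:,:,1]>130)&(g[:,:,2]>70)).astype(np.uint8)
n,l,s,ct=cv2.connectedComponentsWithStats(m)
for i in range(1,n):
    if s[i,4]>150: print(s[i])
E
```

```text
[543.34414549 108.80835323  10.68479349]
plaque_green1 0.72 [168. 397.  49.  38.] [476.  43.] [25. 26.] 84.4
   corners [[462.0, 32.0], [488.0, 30.0], [490.0, 54.0], [465.0, 57.0]]
plaque_green1 0.71 [428. 296. 178. 127.] [646.  95.] [74. 22.] 2.1
   corners [[609.0, 105.0], [610.0, 83.0], [684.0, 86.0], [683.0, 108.0]]
plaque_blue 0.58 [216.  80. 198. 234.] [544. 153.] [104.  84.] 89.1
   corners [[501.0, 102.0], [585.0, 100.0], [586.0, 204.0], [502.0, 205.0]]
[1.1, 0.0, 482.0, 62.0] 0.78
[198   0  24  40 802]
[ 443    0   41   42 1171]
[  229   121   195   165 16041]
[612 269  28  35 830]
```

View pics/w3.png

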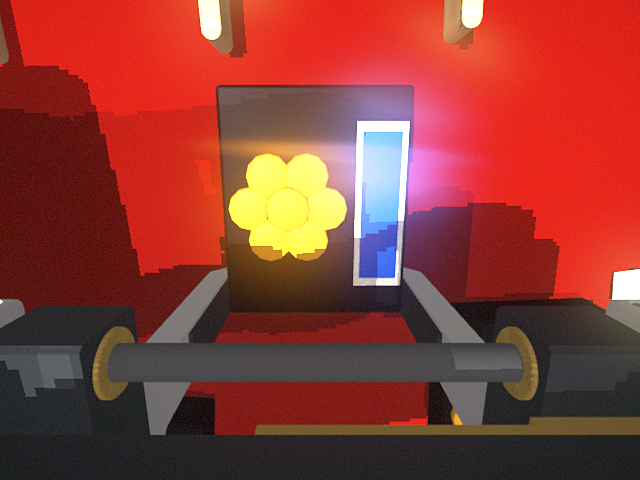

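```bash
python3 - <<'E'
from h import *
c=manip.camera("wrist"); P=np.load("pose3.npy")
for p in[(210,39),(472,27),(209,5),(471,3)]: print(np.round(ray(c,*p,22,P),1))
E
```

```text
[501.9 222.8  22. ]
[609.  225.5  22. ]
[502.5 235.2  22. ]
[607.9 234.2  22. ]
```

send_rows([
  [[0.8, 2, 6, 0, -1], [0.8, 4, 13, 0, -2], [0.8, 6, 13, 0, -2], [0.8, 20, 13, 0, -2], [0.8, 35, 12, 0, -2], [0.8, 50, 12, 0, -2], [0.8, 65, 12, 0, -2], [0.8, 80, 11, 0, -2], [0.8, 90, 11, 0, -2], [0.8, 90, 11, 0, -2]],
])

```text
clock: 8.1
eef_pos: [555.6, 199.0, 10.6]
eef_rot: [3.141, -0.001, 1.59]
wrist_force: [0.5, 4.0, 4.9]
finger_gap: 83.5
```

```bash
python3 - <<'E'
from h import *
c=wrist(); np.save("pose4.npy",c["pose"]); cv2.imwrite("pics/w4.png",c["img"][:,:,::-1]); print(manip.read_state()["eef_pos"]); plq(c,["plaque_blue"])
E
```

```text
[555.60611785 198.70454771  10.62367738]
```

View pics/w4.png

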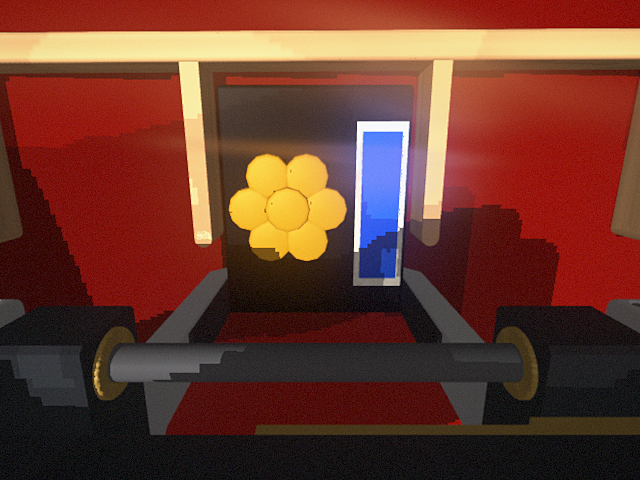

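send_rows([
  [[0.8, 5, 0, 0, 0], [0.8, 8, 0, 0, 0], [0.8, 10, 0, 0, 0], [0.8, 11, 0, 0, 0], [0.8, 11, 0, 0, 0]],
])

```text
clock: 8.7
eef_pos: [555.5, 208.1, 10.6]
eef_rot: [3.141, 0.001, 1.589]
wrist_force: [-1.0, -3.4, 6.8]
finger_gap: 84.1
```

send_rows([
  [[0.8, 2, 0, 0, 0], [0.8, 3, 0, 0, 0], [0.8, 3, 0, 0, 0]],
])

```text
clock: 9.0
eef_pos: [555.6, 209.5, 10.3]
eef_rot: [3.142, 0.003, 1.589]
wrist_force: [2.1, -14.7, 5.2]
finger_gap: 83.8
```

send_rows([
  [[1, 0, 0, 0, 0], [1, 0, 0, 0, 0], [1, 0, 0, 0, 0], [1, 0, 0, -2, 0], [1, 0, 0, -30, 0], [1, 0, 0, -60, 0], [1, 0, 0, -110, 0], [1, 0, 0, -110, 0]],
])

```text
clock: 9.8
eef_pos: [557.9, 212.3, 126.9]
eef_rot: [3.132, -0.003, 1.589]
wrist_force: [0.8, 0.7, -0.0]
finger_gap: 94.0
```

```bash
python3 - <<'E'
from h import *
c=wrist(); np.save("pose5.npy",c["pose"]); cv2.imwrite("pics/w5.png",c["img"][:,:,::-1]); print(manip.read_state()["eef_pos"]); plq(c)
to(649,86,160)
E
```

```text
[556.7049589  211.85736086 123.61405399]
plaque_green1 0.88 [364. 381.  94.  43.] [647.  61.] [87. 44.] 0.6
   corners [[604.0, 83.0], [604.0, 38.0], [691.0, 39.0], [691.0, 84.0]]
plaque_green1 0.67 [148. 402.  86.  33.] [448.  43.] [79. 34.] 0.5
   corners [[408.0, 60.0], [408.0, 26.0], [487.0, 27.0], [487.0, 61.0]]
plaque_blue 0.9 [251. 116. 116. 140.] [554. 251.] [ 86. 104.] 1.1
   corners [[510.0, 303.0], [512.0, 199.0], [598.0, 200.0], [596.0, 304.0]]
plaque_blue 0.59 [360. 380. 100.  44.] [647.  62.] [87. 45.] 0.5
   corners [[604.0, 84.0], [604.0, 39.0], [691.0, 39.0], [691.0, 84.0]]
shift [-127.    91.6  -40.1] turn 1.0
```

View pics/w5.png

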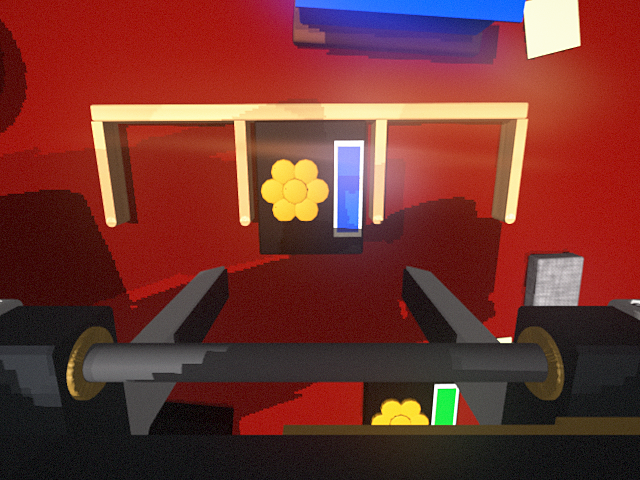

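```bash
python3 - <<'E'
from h import *
to(549,-300,200)
E
```

```text
shift [-511.1  -15.4  -80.1] turn 1.0
```

send_rows([
  [[1, -511, -15, -80, 1], [1, -511, -15, -80, 1], [1, -511, -15, -80, 1], [1, -511, -15, -80, 1], [1, -511, -15, -80, 1], [1, -511, -15, -80, 1], [1, -511, -15, -80, 1], [1, -511, -15, -80, 1], [1, -511, -15, -80, 1], [1, -511, -15, -80, 1]],
])

```text
clock: 10.95
eef_pos: [549.0, -284.5, 196.2]
eef_rot: [-3.139, -0.001, 1.571]
wrist_force: [0.2, -1.5, 0.3]
finger_gap: 94.2
```

```bash
python3 - <<'E'
from h import *
to(549,-300,200); print(manip.read_state()["joints"])
E
```

```text
shift [-15.5  -0.   -3.8] turn 0.0
[-5.37293079e-01  4.67802824e-01  1.33105232e+00  5.48798233e-05
  1.34533205e+00 -5.37840344e-01]
```

send_rows([
  [[1, -15, 0, -4, 0], [1, -15, 0, -4, 0], [1, -15, 0, -4, 0]],
])

```text
clock: 11.25
eef_pos: [549.7, -296.6, 200.2]
eef_rot: [-3.14, -0.001, 1.572]
wrist_force: [-0.1, -0.7, 0.2]
finger_gap: 94.0
```

```bash
python3 - <<'E'
from h import *
c=wrist(); np.save("pose6.npy",c["pose"]); cv2.imwrite("pics/w6.png",c["img"][:,:,::-1]); print(manip.read_state()["eef_pos"]); plq(c)
to(648,86,160)
E
```

```text
[ 549.83198217 -296.12493051  200.53769332]
shift [381.8  98.9  41.3] turn 0.1
```

View pics/w6.png

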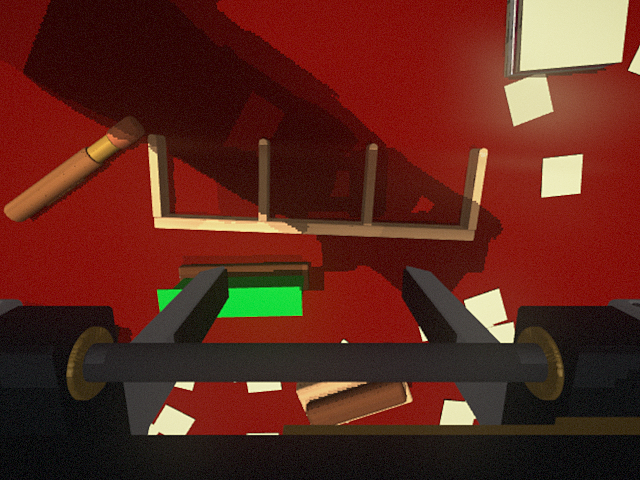

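```bash
python3 - <<'E'
from h import *
c=manip.camera("wrist"); P=np.load("pose6.npy")
for p in[(154,136),(264,140),(373,144),(483,150),(162,216),(265,220),(368,224),(468,230)]: print(np.round(ray(c,*p,22,P),1))
for p in[(505,75),(518,78)]: print("book",np.round(ray(c,*p,0,P),1),np.round(ray(c,*p,28,P),1))
E
```

```text
[ 395.5 -213.6   22. ]
[ 500.4 -217.3   22. ]
[ 604.6 -221.    22. ]
[ 710.5 -226.5   22. ]
[ 395.2 -291.    22. ]
[ 498.7 -295.    22. ]
[ 602.6 -299.1   22. ]
[ 704.2 -305.2   22. ]
book [ 734.  -155.6    0. ] [ 720.1 -161.1   28. ]
book [ 747.  -158.3    0. ] [ 732.2 -163.6   28. ]
```

send_rows([
  [[1, 382, 99, 0, 0], [1, 382, 99, 0, 0], [1, 382, 99, 0, 0], [1, 382, 99, 0, 0], [1, 382, 99, 0, 0], [1, 382, 99, 0, 0], [1, 382, 99, 0, 0], [1, 382, 99, 41, 0], [1, 382, 99, 41, 0], [1, 382, 99, 41, 0]],
])

```text
clock: 12.45
eef_pos: [647.7, 85.9, 159.0]
eef_rot: [-3.139, 0.0, 1.574]
wrist_force: [-0.7, -0.8, -0.1]
finger_gap: 94.0
```

```bash
python3 - <<'E'
from h import *
c=wrist(); np.save("pose7.npy",c["pose"]); cv2.imwrite("pics/w7.png",c["img"][:,:,::-1]); print(manip.read_state()["eef_pos"]); plq(c)
to(648,85,12)
E
```

```text
[648.26852784  84.48309668 160.54110752]
plaque_green1 0.74 [ 47. 268. 103.  76.] [443.  13.] [74. 93.] 84.1
   corners [[393.0, -19.0], [486.0, -29.0], [493.0, 45.0], [401.0, 54.0]]
plaque_green1 0.57 [271. 212.  94. 114.] [650.  47.] [ 85. 108.] 1.3
   corners [[606.0, 99.0], [609.0, -8.0], [694.0, -6.0], [691.0, 101.0]]
plaque_blue 0.81 [141.   0. 118. 102.] [557. 232.] [88. 72.] 1.3
   corners [[512.0, 267.0], [514.0, 195.0], [602.0, 197.0], [600.0, 269.0]]
shift [  1.8  -1.1 150. ] turn -0.0
```

send_rows([
  [[1, 1, 0, 50, -1], [1, 1, 0, 100, -1], [1, 1, 0, 130, -1], [1, 1, 0, 148, -1], [1, 1, 0, 148, -1], [1, 1, 0, 148, -1], [0.8, 1, 0, 148, -1], [0.8, 1, 0, 148, -1], [0.8, 1, 0, 148, -1], [0.8, 1, 0, 148, -1]],
])

```text
clock: 13.6
eef_pos: [649.5, 85.1, 14.5]
eef_rot: [3.139, 0.0, 1.589]
wrist_force: [-1.4, -2.4, 7.8]
finger_gap: 84.0
```

send_rows([
  [[0.8, 0, 0, 0, 0], [0.8, 0, 0, 0, 0]],
])

```text
clock: 13.8
eef_pos: [649.5, 85.1, 14.5]
eef_rot: [3.139, 0.0, 1.589]
wrist_force: [-1.7, -2.1, 7.6]
finger_gap: 83.7
```

```bash
python3 - <<'E'
from h import *
to(646,-100,12)
E
```

```text
shift [-185.    -6.9    2.5] turn 1.0
```

send_rows([
  [[0.8, -10, -2, 0, 0], [0.8, -30, -5, 0, 0], [0.8, -50, -8, 0, 0], [0.8, -70, -8, 0, 0], [0.8, -90, -8, 0, 0], [0.8, -110, -8, 0, 0], [0.8, -130, -8, 0, 1], [0.8, -150, -8, 0, 2], [0.8, -170, -8, 0, 3], [0.8, -185, -8, 0, 3.4]],
])

```text
clock: 14.8
eef_pos: [644.9, -100.1, 14.5]
eef_rot: [3.139, -0.001, 1.529]
wrist_force: [-0.6, 6.7, 7.1]
finger_gap: 84.1
```

send_rows([
  [[0.8, 0, 0, 0, 0], [0.8, 0, 0, 0, 0]],
])

```text
clock: 15.0
eef_pos: [644.9, -101.1, 14.5]
eef_rot: [3.138, 0.002, 1.529]
wrist_force: [0.7, -4.8, 6.3]
finger_gap: 84.1
```

```bash
python3 - <<'E'
from h import *
to(662.5,-105,12); to(658,-198,12); yaw=np.radians(87.65); to(658,-209.7,12,yaw); print(manip.read_state()["eef_rot"])
c=wrist(); np.save("pose8.npy",c["pose"]); cv2.imwrite("pics/w8.png",c["img"][:,:,::-1]); plq(c,["plaque_green1"])
E
```

```text
shift [-3.1 17.7  2.6] turn -2.4
shift [-96.2  17.1   2.7] turn -2.4
shift [-107.9   17.6    2.8] turn -0.1
[3.13831456e+00 1.53316369e-03 1.52875195e+00]
plaque_green1 0.75 [230. 257. 170. 177.] [ 644. -105.] [45. 84.] 87.5
   corners [[601.0, -126.0], [685.0, -129.0], [687.0, -85.0], [603.0, -81.0]]
```

send_rows([
  [[0.8, -6, 6, 0, 0], [0.8, -14, 13, 0, 0], [0.8, -22, 13, 0, 0], [0.8, -35, 13, 0, 0], [0.8, -48, 13, 0, 0], [0.8, -60, 13, 0, 0], [0.8, -70, 13, 0, 0], [0.8, -80, 15, 0, 0], [0.8, -90, 17, 0, 0], [0.8, -96, 17, 0, 0]],
])

```text
clock: 16.1
eef_pos: [658.0, -196.4, 14.4]
eef_rot: [3.139, -0.0, 1.529]
wrist_force: [-0.4, 5.3, 7.2]
finger_gap: 84.1
```

send_rows([
  [[0.8, 0, 0, 0, 0], [0.8, -4, 0, 0, 0], [0.8, -7, 0, 0, 0], [0.8, -9, 0, 0, 0], [0.8, -9, 0, 0, 0]],
])

```text
clock: 16.6
eef_pos: [657.5, -205.1, 14.4]
eef_rot: [3.139, -0.0, 1.53]
wrist_force: [0.0, 3.6, 6.3]
finger_gap: 84.0
```

send_rows([
  [[0.8, -2, 0, 0, 0], [0.8, -4, 0, 0, 0], [0.8, -5, 0, 0, 0], [0.8, -5, 0, 0, 0]],
])

```text
clock: 17.0
eef_pos: [657.4, -209.4, 14.4]
eef_rot: [3.139, -0.001, 1.53]
wrist_force: [0.2, 7.3, 7.1]
finger_gap: 83.9
```

send_rows([
  [[0.8, -1, 0, 0, 0], [0.8, -2, 0, 0, 0], [0.8, -3, 0, 0, 0], [0.8, -3, 0, 0, 0]],
])

```text
clock: 17.4
eef_pos: [657.6, -210.9, 14.3]
eef_rot: [3.139, -0.003, 1.531]
wrist_force: [2.9, 14.4, 6.1]
finger_gap: 84.2
```

send_rows([
  [[0.8, -1, 0, 0, 0], [0.8, -2, 0, 0, 0], [0.8, -2, 0, 0, 0]],
])

```text
clock: 17.7
eef_pos: [657.5, -212.4, 14.1]
eef_rot: [3.139, -0.003, 1.531]
wrist_force: [2.9, 17.8, 5.8]
finger_gap: 83.6
```

send_rows([
  [[1, 0, 0, 0, 0], [1, 0, 0, 0, 0], [1, 0, 0, 0, 0], [1, 0, 0, -2, 0], [1, 0, 0, -30, 0], [1, 0, 0, -70, 0], [1, 0, 0, -110, 0], [1, 0, 0, -150, 0]],
])

```text
clock: 18.5
eef_pos: [656.0, -215.3, 165.1]
eef_rot: [3.141, 0.0, 1.53]
wrist_force: [-0.4, 0.5, 0.3]
finger_gap: 94.0
```

```bash
python3 - <<'E'
from h import *
c=wrist(); np.save("pose9.npy",c["pose"]); cv2.imwrite("pics/w9.png",c["img"][:,:,::-1]); print(manip.read_state()["eef_pos"]); plq(c)
to(438,31,160,np.radians(90-5.7))
E
```

```text
[ 658.04154611 -216.03320632  173.09178506]
plaque_green1 0.84 [  2.   1. 100.  66.] [448. -45.] [48. 79.] 84.6
   corners [[406.0, -65.0], [485.0, -72.0], [489.0, -25.0], [411.0, -17.0]]
plaque_green1 0.58 [270. 204.  93. 110.] [ 655. -248.] [106.  83.] 87.7
   corners [[612.0, -299.0], [695.0, -303.0], [699.0, -197.0], [616.0, -193.0]]
shift [ 237.5 -229.2    4.7] turn 3.3
```

View pics/w9.png

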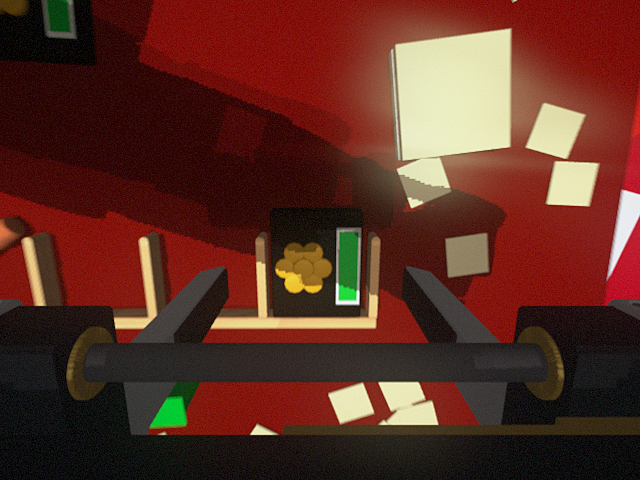

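send_rows([
  [[1, 238, -227, 0, 3.3], [1, 238, -227, 0, 3.3], [1, 238, -227, 0, 3.3], [1, 238, -227, 0, 3.3], [1, 238, -227, 0, 3.3], [1, 238, -227, 0, 3.3], [1, 238, -227, 0, 3.3], [1, 238, -227, 5, 3.3], [1, 238, -227, 5, 3.3], [1, 238, -227, 5, 3.3]],
])

```text
clock: 19.65
eef_pos: [439.6, 31.2, 157.2]
eef_rot: [-3.141, 0.0, 1.471]
wrist_force: [0.4, 0.6, -0.4]
finger_gap: 93.9
```

```bash
python3 - <<'E'
from h import *
c=wrist(); cv2.imwrite("pics/w10.png",c["img"][:,:,::-1]); print(manip.read_state()["eef_pos"]); plq(c,["plaque_green1"])
to(440,31,13,np.radians(90-5.7))
E
```

```text
[439.66259415  31.12839602 157.30013312]
plaque_green1 0.62 [268. 216.  96. 113.] [436.  -9.] [107.  85.] 83.4
   corners [[387.0, -57.0], [472.0, -67.0], [484.0, 39.0], [400.0, 49.0]]
shift [-1.000e-01  5.000e-01  1.443e+02] turn -0.0
```

send_rows([
  [[1, 0, 0, 50, 0.5], [1, 0, 0, 100, 0.5], [1, 0, 0, 130, 0.5], [1, 0, 0, 144, 0.5], [1, 0, 0, 144, 0.5], [1, 0, 0, 144, 0.5], [0.8, 0, 0, 144, 0.5], [0.8, 0, 0, 144, 0.5], [0.8, 0, 0, 144, 0.5], [0.8, 0, 0, 144, 0.5]],
])

```text
clock: 20.75
eef_pos: [439.9, 31.7, 14.5]
eef_rot: [3.14, 0.0, 1.463]
wrist_force: [-0.6, -1.8, 7.7]
finger_gap: 83.9
```

send_rows([
  [[0.8, 0, 0, 0, 0], [0.8, 0, 0, 0, 0]],
])

```text
clock: 20.95
eef_pos: [439.9, 31.7, 14.5]
eef_rot: [3.14, 0.0, 1.463]
wrist_force: [-0.5, -1.7, 7.4]
finger_gap: 84.2
```

```bash
python3 - <<'E'
from h import *
y=np.radians(87.65); to(557,-105,12,y); to(553.1,-205,12,y)
E
```

```text
shift [-123.3  131.1    2.8] turn -3.8
shift [-223.2  137.9    2.8] turn -3.8
```

send_rows([
  [[0.8, -8, 10, 0, 0], [0.8, -20, 25, 0, -0.5], [0.8, -33, 40, 0, -1], [0.8, -46, 55, 0, -1.5], [0.8, -59, 70, 0, -2], [0.8, -72, 85, 0, -2.5], [0.8, -85, 100, 0, -3], [0.8, -97, 115, 0, -3.5], [0.8, -108, 127, 0, -3.8], [0.8, -115, 131, 0, -3.8]],
])

```text
clock: 21.95
eef_pos: [557.9, -96.9, 14.3]
eef_rot: [3.141, -0.001, 1.529]
wrist_force: [-1.9, 7.4, 9.6]
finger_gap: 84.0
```

send_rows([
  [[0.8, 0, 0, 0, 0], [0.8, 0, 0, 0, 0]],
])

```text
clock: 22.15
eef_pos: [557.6, -97.0, 14.3]
eef_rot: [3.139, 0.001, 1.529]
wrist_force: [4.1, -4.1, 5.9]
finger_gap: 84.0
```

```bash
python3 - <<'E'
from h import *
y=np.radians(87.65); print(manip.read_state()["eef_pos"]); to(557,-105,12,y); to(553,-205,12,y)
c=wrist(); plq(c,["plaque_green1"])
E
```

```text
[557.63175866 -97.03486929  14.33741619]
shift [-8.  -0.3  2.3] turn -0.0
shift [-108.1   -0.2    2.4] turn -0.0
plaque_green1 0.79 [229. 261. 171. 176.] [ 557. -102.] [43. 84.] 87.5
   corners [[514.0, -122.0], [598.0, -125.0], [600.0, -83.0], [516.0, -79.0]]
```

Yaw is −2.5° and the plaque is lined up with the middle nest, so I'll slide it straight in.

send_rows([
  [[0.8, -8, 0, 0, 0], [0.8, -20, 0, 0, 0], [0.8, -33, 0, 0, 0], [0.8, -46, 0, 0, 0], [0.8, -59, 0, 0, 0], [0.8, -72, 0, 0, 0], [0.8, -84, 0, 0, 0], [0.8, -94, 0, 0, 0], [0.8, -100, 0, 0, 0], [0.8, -103, 0, 0, 0]],
])

```text
clock: 23.25
eef_pos: [553.1, -198.8, 14.3]
eef_rot: [3.141, -0.001, 1.53]
wrist_force: [0.8, 5.9, 8.0]
finger_gap: 83.9
```

send_rows([
  [[0.8, -2, 0, 0, 0], [0.8, -4, 0, 0, 0], [0.8, -5, 0, 0, 0], [0.8, -5, 0, 0, 0]],
])

```text
clock: 23.65
eef_pos: [552.9, -203.1, 14.3]
eef_rot: [3.141, -0.001, 1.53]
wrist_force: [-0.1, 7.4, 7.7]
finger_gap: 84.1
```

send_rows([
  [[0.8, -1, 0, 0, 0], [0.8, -2, 0, 0, 0], [0.8, -3, 0, 0, 0], [0.8, -4, 0, 0, 0], [0.8, -4, 0, 0, 0]],
])

```text
clock: 24.15
eef_pos: [553.0, -205.8, 13.9]
eef_rot: [3.141, -0.003, 1.53]
wrist_force: [4.4, 15.4, 5.1]
finger_gap: 84.0
```

send_rows([
  [[0.8, -1, 0, 0, 0], [0.8, -2, 0, 0, 0], [0.8, -2, 0, 0, 0], [1, -2, 0, 0, 0], [1, -2, 0, 0, 0], [1, -2, 0, 0, 0], [1, -2, 0, -2, 0], [1, -2, 0, -40, 0], [1, -2, 0, -90, 0], [1, -2, 0, -140, 0]],
])

```text
clock: 25.15
eef_pos: [551.5, -209.6, 154.7]
eef_rot: [-3.14, -0.001, 1.53]
wrist_force: [0.7, -0.6, -0.0]
finger_gap: 94.2
```

send_rows([
  [[1, 0, 0, 0, 0], [1, 30, 0, -40, 0], [1, 30, 0, -40, 0]],
])

```text
clock: 25.45
eef_pos: [554.8, -178.4, 197.7]
eef_rot: [3.136, 0.001, 1.531]
wrist_force: [-0.7, 0.2, 0.3]
finger_gap: 94.1
```

```bash
python3 - <<'E'
from h import *
c=wrist(); cv2.imwrite("pics/w11.png",c["img"][:,:,::-1]); s=manip.read_state(); print(s["clock"],s["eef_pos"],s["wrist_force"]); plq(c)
E
```

```text
25.5 [ 554.14526333 -179.28277802  195.2510006 ] [ 0.15688339 -0.13294302 -0.77237458]
plaque_green1 0.97 [272. 231.  85. 102.] [ 551. -243.] [109.  84.] 87.6
   corners [[507.0, -296.0], [591.0, -300.0], [596.0, -190.0], [511.0, -187.0]]
plaque_green1 0.87 [370. 231.  88.  97.] [ 653. -247.] [107.  87.] 87.7
   corners [[607.0, -299.0], [694.0, -303.0], [699.0, -196.0], [612.0, -192.0]]
plaque_green1 0.27 [378. 262.  42.  50.] [ 632. -251.] [27. 48.] 6.1
   corners [[616.0, -229.0], [621.0, -277.0], [647.0, -274.0], [642.0, -226.0]]
```

View pics/w11.png

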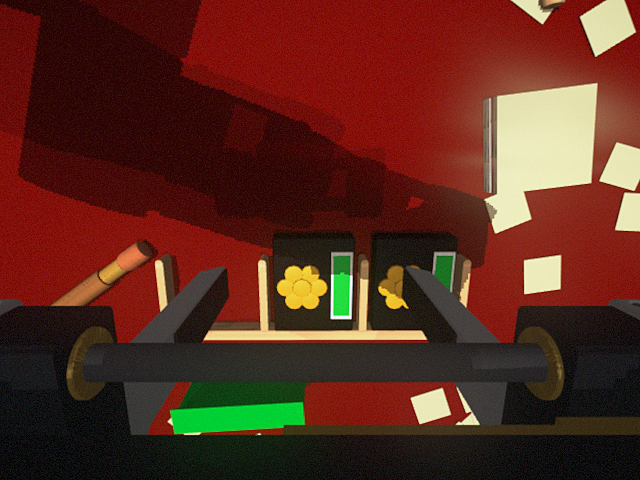

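Both green plaques are at the stop of the right tray, with the arm clear and the bystanders where they were. I'll hand in.

```bash
python3 -c "
from cell import manip
print(manip.sign_off())"
```

```text
the job is handed in; nothing more can be done
None
```

The job is handed in at about 25.5 s of the 64 s. Both green-tagged plaques are in the right tray (middle and +x nests), and the blue-tagged one is in the middle nest of the left tray. I chose the right tray for green because the larger green panel stands behind it; the smaller green look-alike has no tray in front of it.

- **Handling:** I gripped each plaque at 12 N by its sides, on the part that sticks out of the nest. I then slid it flat along the table, with the fingers outside the edges and clear of the blossoms.
- **Home:** Each plaque was pushed until the force rose (about 15 N for blue, 18 N for the +x green, 15 N for the middle green just before its last 2 mm push). The pictures after release show all three against the end stops, and the plaque angles match the trays.
- **Possible slip:** On the green plaques' last few millimetres the pads may have slipped a little along the sides.
- **Bystanders:** The books and burnisher looked unmoved in the last picture. I did not re-measure the others or take a closing overview picture.
- **Detector disagreement:** The networks sometimes gave wrong labels, such as calling a green plaque blue or a blank card a tray. I settled these from the pictures.

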